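# Scan the dry box's batch label, then crack its stuck lid and hold it ajar

### The arm

A 7-joint arm with a two-finger parallel gripper is mounted at the origin on a cart in front of the work surface, level with it; the furniture and walls round the work are solid. World frame = base frame: x ahead of the robot, y to its left, z up, the work surface at z = 0. Lengths are in m, angles in rad, forces in N, time in s.
With the tool pointing down it reaches from about 0.4 to 0.925 m from the base axis. Payload 4.1 kg.
Tool frame: the origin (TCP) lies midway between the tips of the shut fingers; the grasp point (between the pads) lies 19 mm behind it; z points along the fingers, y is the line along which they close (so a half turn about z gives the same grasp; the last joint's range is limited). The gripper opens to 85 mm and grips with 20 to 120 N. Pads are 22 mm wide; open, the fingers measure 114 mm over their backs; the gripper's body (76 mm by 85 mm) begins 54 mm behind the grasp point. The pads swing forward as they close: fully open they stand 13 mm farther back than shut.
Start: joints at [-1.284, 0.398, 0.045, 1.537, -0.019, 1.207, -0.051], TCP at [0.245, 0.602, 0.231] pointing down, gripper open.
Joint ranges: [-2.82, 2.82], [-0.49, 2.23], [-1.37, 1.46], [0, 2.46], [-1.36, 4.5], [0.23, 2], [-2.94, 2.94]. Speed limits (rad/s): [2.57, 2.57, 3.14, 3.14, 3.14, 3.14, 3.14].

### API

Orientations are given as a unit quaternion [x, y, z, w].
In Python, from bench import env gives the robot as it stands.
- The arm moves only by the tool send_rows, never from a script. Its argument "series" is a list of rows, each a list of 4 numbers: the shift along the tool's x, y, z in cm, then the turn about the tool's z in rad. A call has exactly 5 rows; each row shifts and turns the commanded pose from where the row before left it, along the tool's axes as they then stand; what a row does not reach is not made up. A row lasts 1/8 s, in which the tool goes at most 62.5 mm and 10.7 degrees, less where a joint would pass 70% of its speed; a pose out of reach is approached as far as the arm can. A call with a gripper value outside its range is refused whole. "gripper" is the gripper command: -1 is fully open, 1 is shut, values between are in proportion, set as the call begins (left out, the last holds). The fingers move at their own pace and stop on an object; "force" is the grip in N (left out, the last holds). Time passes only in rows, so rows that do not move let the fingers close, or fill a call up. It gives the time, the measured TCP pose, the force, the opening and the grip force at its end, in the units of the state.
- env.sense(): the state, without advancing time (a new reading comes with each control period).
- env.grab_frame(name): name is "scene" or "side" or "wrist"; returns the picture (480x640x3 uint8, blue, green, red); there is no depth.
- env.get_calibration(name): a dict with "K" (3x3 intrinsics, pixels), "distortion" ([k1, k2, p1, p2, k3] as OpenCV has them; the pictures are not rectified), "position" and "orientation" of the camera in the world. Camera axes: x right, y up, looking along -z (the intrinsics and any distortion apply to the point x, -y, -z); pixel columns grow to the right and rows downward; lengths in m; the calibration is good to about 2 mm. A picture is of the moment at which its call begins: read the wrist's pose just before it. get_calibration takes no time and is no camera call; for the wrist camera it gives the pose at the moment of the call.
- env.hand_in(): hands the job in; it is judged then, once.
The state is a dict: "time": time; "joints": joint angles; "joint_vel": joint speeds; "joint_efforts": joint torques, N m; "ee_pos": TCP position; "eef_rot": TCP orientation; "force": force on the tool from outside, world axes, zero at the start; "ft_torque": the same for the moment, N m; "grip_width": finger opening in m; "grip_force": force on a finger pad.
Only numpy, scipy, OpenCV 4.12 (cv2) and the standard library are available. Lean on these libraries where they do the work, as an engineer would, in place of code of your own. Each camera call takes 0.05 s, during which the arm holds its last target. There are 200 camera calls.

### The job

Log the dry box out before it is opened: pick up the code reader, hold it steady with its window square to the printed label on the front of the box, about 8 cm off, for a second, then stand it back upright on its foot on the bench and let go of it. Then take the lid by its handle, pull it free of its sticking seal without letting it fly wide open, and finish holding it only slightly ajar, about 25 mm open at the front edge, so that the dried bowl and cup inside meet the room's air slowly; keep hold of the handle when you stop. Leave the other things on the bench where they are.

Things in the scene. Friction and masses are not known exactly. Their poses are not given: they have to be found in the camera images.
- dry_box: Grey steel dry box, fixed: 160 deep (its x) x 180 wide (its y), rim 150 above the bench, with a brass humidity dial and a paper label on its front. Origin on the bench under its middle; +x points from the front to the hinged back, z up. Position and yaw vary; the front looks towards the robot's right.
- label (a point): Centre of the printed bar label (70 wide x 44 high, upright) on the box's front face, 80 in front of the box's origin, 32 to its -y side and 115 above the bench. Axes are those of dry_box: the label faces its -x.
- lid (a joint): Lid angle about the hinge, rad: 0 shut, grows as the front rises (165 mm at the front edge per rad; 0.15 is 25 mm). A rubber bulb seal grips tongues under its front: shut, it takes 14 to 19 N straight up at the handle to start it; that falls away within the first 8 mm of lift, leaving the lid's weight and a slight drag (together 2 to 5 N at the handle). Let go, it falls shut.
- lid_handle (a point): Middle of the bar of the steel bow handle on the lid's front: a round bar 11 thick, about 80 long, parallel to the box's y, centre 196.5 above the bench when shut, 34 above the lid's frame and clear underneath. It lies 151 in front of the hinge line and 46 above it when shut. Axes turn with the lid.
- lid_hinge (a point): Point on the hinge line, the middle of the lid's back edge, 150.5 above the bench, 80 behind the box's origin; the hinge line runs along the box's y. Axes turn with the lid. The lid is an aluminium frame round a clear pane, 190 wide, 12 thick, about 0.45 kg.
- reader: Pistol-shaped code reader, grey and black, 0.2 kg, standing on its flat foot (66 x 56). Origin on the bench under the foot's middle; it looks along its +x. Its head is a level block 92 long (x -44 to 48), 36 wide (y), with flat sides 72 to 104 above the foot's underside: grip it from above across its width near the middle. The nose bumper (x 39 to 49) is 40 wide, the grip below 26.
- window (a point): Centre of the reader's window at the front of its head, 50 ahead of the reader's origin and 88 above the foot's underside. Axes are those of reader: it looks along +x.
- blank_c: Bystander: sawn wooden blank, 68 x 70 x 31, under another blank. Origin under its centre.
- blank_e: Bystander: sawn wooden blank, 58 x 61 x 36, lying on the other. Origin under its centre.
- wedge_b: Bystander: wooden wedge, 89 x 46 x 26. Origin under its centre.
- tape_measure: Bystander: tape measure, 89 x 80 x 32. Origin under its centre.
- abrasive_roll: Bystander: standing roll of abrasive cloth, 74 x 59 x 50. Origin under its centre.
- spanner: Bystander: flat open spanner, 62 x 151 x 8. Origin under its centre.
There are look-alikes about, which are no part of the job. There is more than one size of the reader; the job needs the larger.

How it is judged:
On the way, in this order (a step that is already met when the one before it is completed fails the run):
1. lid shut, the held reader's window faces the label 40 to 130 mm off, its line of sight within 28 mm sideways and 18 mm up or down of the centre, within 0.26 rad of square, still for 0.6 s (x of label in the frame of window between 0.04 and 0.13 m and y of label in the frame of window between -0.028 and 0.028 m and z of label in the frame of window between -0.018 and 0.018 m and angle between the x axis of window and the x axis of label, either way round below 0.26 rad and linear speed of reader below 0.02 m/s and angular speed of reader below 0.15 rad/s and contact force between the fingers and reader above 0.5 N and value of joint lid below 0.03 rad), for 0.6 s.
2. the reader stands upright on the bench on its foot, let go and at rest, the lid still shut (height (world z) of reader between -0.006 and 0.006 m and angle between reader's own z axis and vertical below 0.08 rad and contact force between each of the arm, the fingers and reader below 0.1 N and linear speed of reader below 0.02 m/s and value of joint lid below 0.03 rad), for 0.2 s.
At the end, for the whole second after the job is handed in: The fingers hold the lid (contact above 1 N), still, at 0.09 to 0.24 rad, that is about 15 to 40 mm open at the front edge; the reader stands upright on its foot on the bench, untouched (value of joint lid between 0.09 and 0.24 rad and velocity of joint lid between -0.05 and 0.05 rad/s and contact force between the fingers and lid above 1 N and height (world z) of reader between -0.006 and 0.006 m and angle between reader's own z axis and vertical below 0.08 rad and contact force between each of the arm, the fingers and reader below 0.1 N); the arm keeps its last pose, push and grip.
It fails at once if the lid flew open past 0.36 rad (60 mm at the front edge) (value of joint lid above 0.36 rad).
It fails at once if the reader fell over or was tipped past 0.9 rad (angle between reader's own z axis and vertical above 0.9 rad).
It fails at once if a bystander was pushed more than 30 mm from its place (distance of any of blank_c, blank_e, wedge_b, tape_measure, abrasive_roll, spanner from where it was at the start of the episode above 0.03 m).
It also fails if it takes over 51 s, if anything falls off the work surface, if the arm or the gripper's body presses on something with over 40 N, if the wrist force passes 120 N, or if a joint passes its speed limit or range.

## Working session

There is one attempt and no reset: what is moved stays moved. The work goes in short steps, Python scripts to look and compute and a tool call to move; the robot and the scene stay as the last step left them, time stands still between calls to the robot, and variables do not carry over. Pictures are saved under pics/ and viewed, at most 10 in all, crops included, and the job is handed in when it is done.

Besides the shell and the picture viewer there is one more tool, called after "Request:" by a JSON object that holds its "fn" and its "kwargs", one argument or row to a line. send_rows: Moves the arm, as the interface text tells. Its arguments: {"type":"object","properties":{"series":{"type":"array","items":{"type":"array","items":{"type":"number"}}},"gripper":{"type":"number"},"force":{"type":"number"}},"required":["series"]}

```bash
mkdir -p pics; cat > h.py <<'E'
import numpy as np, cv2
from scipy.spatial.transform import Rotation as R
from bench import env
def ray(c,uv):
    uv=np.array(uv,float).reshape(-1,1,2)
    n=cv2.undistortPoints(uv,np.array(c["K"],float),np.array(c["distortion"],float)).reshape(-1,2)
    d=np.c_[n[:,0],-n[:,1],-np.ones(len(n))]
    return np.array(c["position"]),R.from_quat(c["orientation"]).apply(d)
def plane(c,uv,z):
    p,d=ray(c,uv); return p+d*((z-p[2])/d[:,2])[:,None]
def tri(c1,u1,c2,u2):
    out=[]
    for a,b in zip(u1,u2):
        p,d=ray(c1,[a]);q,e=ray(c2,[b]);d=d[0];e=e[0]
        s=np.linalg.lstsq(np.c_[d,-e],q-p,rcond=None)[0]
        A=p+s[0]*d;B=q+s[1]*e;out.append(np.r_[(A+B)/2,np.linalg.norm(A-B)])
    return np.array(out)
def proj(c,P):
    P=np.atleast_2d(P);x=R.from_quat(c["orientation"]).inv().apply(P-np.array(c["position"]))
    x=x*[1,-1,-1]
    return cv2.projectPoints(x,np.zeros(3),np.zeros(3),np.array(c["K"],float),np.array(c["distortion"],float))[0].reshape(-1,2)
E
python3 - <<'E'
from h import *
np.set_printoptions(precision=4,suppress=True)
print(env.sense())
for n in ["scene","side"]:
    c=env.get_calibration(n);print(n,c)
    cv2.imwrite(f"pics/{n}0.png",env.grab_frame(n))
E
```

```text
{'time': 0.0, 'joints': array([-1.284 ,  0.3992,  0.045 ,  1.5379, -0.0187,  1.2069, -0.0507]), 'joint_vel': array([-0.0006,  0.0012,  0.001 , -0.0003, -0.0001,  0.0011, -0.0009]), 'joint_efforts': array([ -0.0012, -47.5122,   1.3639, -25.4227,   0.0115,   0.0092,
         0.    ]), 'ee_pos': array([0.2443, 0.6017, 0.2303]), 'eef_rot': array([ 0.1916,  0.9815, -0.001 , -0.0001]), 'force': array([-0.2015,  0.6164,  0.8233]), 'ft_torque': array([ 0.0146, -0.0337, -0.0556]), 'grip_force': 0.0, 'grip_width': 0.08531190679341295}
scene {'K': array([[466.1522,   0.    , 314.167 ],
       [  0.    , 466.1522, 239.2345],
       [  0.    ,   0.    ,   1.    ]]), 'distortion': array([-0.0429,  0.    ,  0.    ,  0.    ,  0.    ]), 'position': array([-0.423 ,  0.5894,  1.18  ]), 'orientation': array([-0.1852,  0.3454,  0.8024, -0.4502])}
side {'K': array([[615.8512,   0.    , 320.5795],
       [  0.    , 615.8512, 229.177 ],
       [  0.    ,   0.    ,   1.    ]]), 'distortion': array([-0.0098,  0.    ,  0.    ,  0.    ,  0.    ]), 'position': array([-0.3187, -1.3109,  1.3314]), 'orientation': array([ 0.4253, -0.1182, -0.253 ,  0.8609])}
```

View pics/scene0.png

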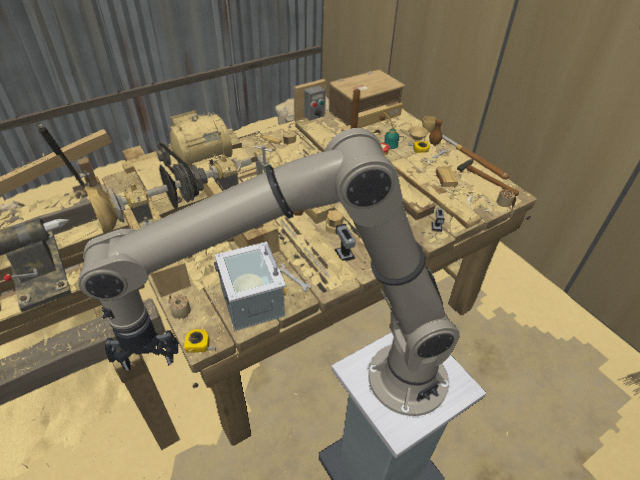

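View pics/side0.png

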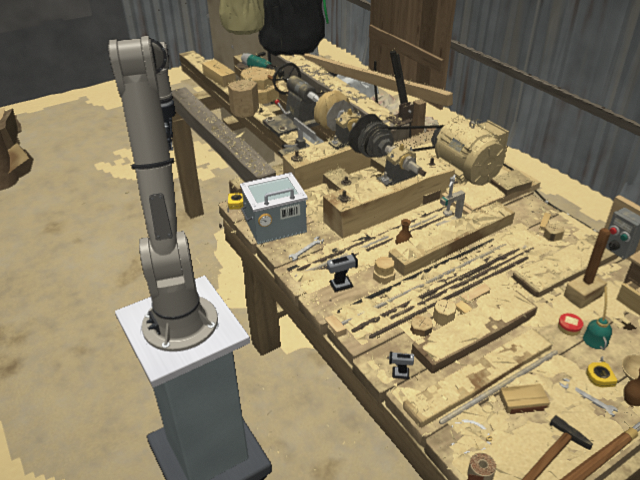

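Scene: box at (250,285), readers at (345,243) and (438,220). Side view: box front at (275,222) with its label at (290,212), readers at (342,270) and (402,362). The reader at (342,270) looks larger despite being farther from the camera. I'll enlarge both to confirm.

```bash
python3 - <<'E'
from h import *
s=cv2.imread("pics/side0.png");t=cv2.imread("pics/scene0.png")
def cr(im,x,y,w,h,k):return cv2.resize(im[y:y+h,x:x+w],None,fx=k,fy=k,interpolation=cv2.INTER_CUBIC)
a=np.hstack([cr(s,310,240,66,60,4),cr(s,370,335,66,60,4),cr(t,322,212,66,60,4)])
b=np.hstack([cr(s,230,165,99,88,4),cr(t,205,235,99,88,4)])
print(a.shape,b.shape)
o=np.zeros((a.shape[0]+b.shape[0],800,3),np.uint8);o[:a.shape[0],:a.shape[1]]=a;o[a.shape[0]:,:b.shape[1]]=b
cv2.imwrite("pics/crop1.png",o)
E
```

```text
(240, 792, 3) (352, 792, 3)
```

View pics/crop1.png

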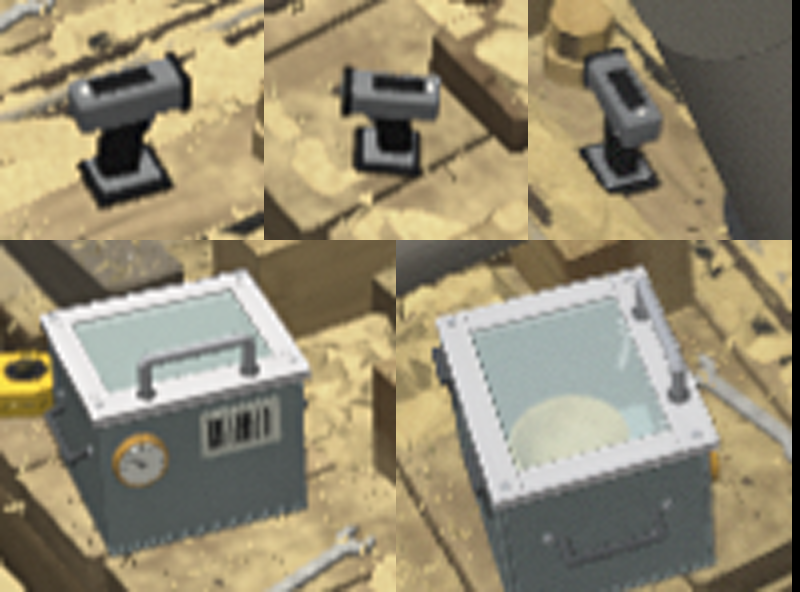

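The top-left crop (side pixels (342,270)) is the bigger reader, and the middle crop (402,362) is the small one. The box crop shows the lid corners, the handle, the label at (290,212) and the dial. Next I'll measure from two views.

```bash
python3 - <<'E'
from h import *
np.set_printoptions(precision=4,suppress=True)
S=env.get_calibration("side");T=env.get_calibration("scene")
sA=lambda L:np.array(L)/4+[310,240]
sB=lambda L:(np.array(L)-[264,0])/4+[370,335]
tA=lambda L:(np.array(L)-[528,0])/4+[322,212]
sX=lambda L:(np.array(L)-[0,240])/4+[230,165]
tX=lambda L:(np.array(L)-[396,240])/4+[205,235]
print("footA side",plane(S,sA([[82,165],[97,204],[172,185]]),0.0))
print("footA scene",plane(T,tA([[582,153],[610,192],[660,182]]),0.0))
print("footB side",plane(S,sB([[355,168],[420,173]]),0.0))
print("headA side far rear,far nose,near nose,near rear",plane(S,sA([[72,88],[175,56],[184,80],[84,106]]),.104))
print("headA scene nose l,nose r,rear r,rear l",plane(T,tA([[587,58],[622,50],[660,110],[625,118]]),.104))
print("panel",tri(S,sA([[122,81]]),T,tA([[628,88]])))
print("headB side",plane(S,sB([[345,70],[438,76]]),.08))
ls=sX([[95,416],[308,372],[243,272],[42,320]]);lt=tX([[645,268],[718,440],[500,500],[437,318]])
print("lid tri FL? order side FL,FR,BR,BL")
# scene order: FR,FL,BL,BR
print(tri(S,ls,T,lt[[1,0,3,2]]))
print(plane(S,ls,.1625)); print(plane(T,lt[[1,0,3,2]],.1625))
print("handle",tri(S,sX([[145,360],[253,340]]),T,tX([[679,378],[640,285]])))
E
```

```text
footA side [[ 0.4753 -0.0911  0.    ]
 [ 0.4605 -0.1353  0.    ]
 [ 0.5221 -0.1495  0.    ]]
footA scene [[ 0.5252 -0.106   0.    ]
 [ 0.4725 -0.1004  0.    ]
 [ 0.4599 -0.145   0.    ]]
footB side [[ 0.4073 -0.5023  0.    ]
 [ 0.4413 -0.5295  0.    ]]
headA side far rear,far nose,near nose,near rear [[ 0.4544 -0.1096  0.104 ]
 [ 0.5419 -0.1214  0.104 ]
 [ 0.5313 -0.1487  0.104 ]
 [ 0.4506 -0.132   0.104 ]]
headA scene nose l,nose r,rear r,rear l [[ 0.5351 -0.1121  0.104 ]
 [ 0.5281 -0.1437  0.104 ]
 [ 0.4502 -0.1286  0.104 ]
 [ 0.4573 -0.098   0.104 ]]
panel [[ 0.4901 -0.1228  0.1019  0.0036]]
headB side [[ 0.4078 -0.4831  0.08  ]
 [ 0.4558 -0.5205  0.08  ]]
lid tri FL? order side FL,FR,BR,BL
[[0.3574 0.1884 0.1598 0.0059]
 [0.5396 0.1507 0.158  0.0009]
 [0.5712 0.3127 0.1596 0.0011]
 [0.388  0.3445 0.1571 0.0031]]
[[0.3592 0.1873 0.1625]
 [0.5368 0.1455 0.1625]
 [0.5696 0.3093 0.1625]
 [0.3866 0.3384 0.1625]]
[[0.3516 0.1899 0.1625]
 [0.5347 0.1528 0.1625]
 [0.5676 0.3136 0.1625]
 [0.3818 0.3459 0.1625]]
handle [[0.4062 0.1946 0.1888 0.0145]
 [0.5002 0.1751 0.1884 0.0062]]
```

Reader A: about (0.492,-0.124), yaw about -0.17, with the head about 90 mm long as described. Reader B has a foot of only about 43 mm. The box origin is about (0.464,0.2505) with yaw about 1.37, and the lid corners triangulate to z 0.158-0.160, close to the expected 0.1625. Now I'll move over the box towards the reader.

Request:
{"fn": "send_rows", "kwargs": {
  "series": [
    [-3.7, -2.3, -1.6, 0],
    [-3.7, -2.3, -1.6, 0],
    [-3.7, -2.3, -1.6, 0],
    [-3.7, -2.3, -1.6, 0],
    [-3.7, -2.3, -1.6, 0]
  ],
  "gripper": -1
}}

```text
time: 0.72
ee_pos: [0.3733, 0.4246, 0.3114]
eef_rot: [0.192, 0.981, -0.0, -0.0]
force: [0.4, 0.4, -0.1]
grip_width: 0.0852
grip_force: 0.0
```

Request:
{"fn": "send_rows", "kwargs": {
  "series": [
    [-3.7, -2.3, 0, 0],
    [-3.7, -2.3, 0, 0],
    [-3.7, -2.3, 0, 0],
    [-3.7, -2.3, 0, 0],
    [-3.7, -2.3, 0, 0]
  ]
}}

```text
time: 1.35
ee_pos: [0.5013, 0.2486, 0.3109]
eef_rot: [0.192, 0.981, -0.0, -0.0]
force: [0.4, 0.0, -0.3]
grip_width: 0.0857
grip_force: 0.0
```

Request:
{"fn": "send_rows", "kwargs": {
  "series": [
    [-1.6, -4.3, 0, 0],
    [-1.6, -4.3, 0, 0],
    [-1.6, -4.3, 0, 0],
    [-1.6, -4.3, 0, 0],
    [-1.6, -4.3, 0, 0]
  ]
}}

```text
time: 1.98
ee_pos: [0.4936, 0.0191, 0.311]
eef_rot: [0.192, 0.981, 0.0, -0.0]
force: [0.7, -0.6, -1.1]
grip_width: 0.0854
grip_force: 0.0
```

Request:
{"fn": "send_rows", "kwargs": {
  "series": [
    [-1.6, -4.3, 0, 0],
    [-1.6, -4.3, 0, 0],
    [-1.6, -4.4, 0, 0],
    [0, 0, 0, 0.18],
    [0, 0, 0, 0.18]
  ]
}}

```text
time: 2.6
ee_pos: [0.4891, -0.1186, 0.3109]
eef_rot: [0.368, 0.93, 0.0, -0.0]
force: [-0.3, 0.1, -0.3]
grip_width: 0.0856
grip_force: 0.0
```

Request:
{"fn": "send_rows", "kwargs": {
  "series": [
    [0, 0, 0, 0.18],
    [0, 0, 0, 0.18],
    [0, 0, 0, 0.18],
    [0, 0, 0, 0.18],
    [0, 0, 0, 0.18]
  ]
}}

```text
time: 3.22
ee_pos: [0.4893, -0.1178, 0.3109]
eef_rot: [0.735, 0.678, -0.0, -0.0]
force: [0.5, -0.6, -0.2]
grip_width: 0.0853
grip_force: 0.0
```

Request:
{"fn": "send_rows", "kwargs": {
  "series": [
    [0, 0, 0, 0.18],
    [0, 0, 0, 0.18],
    [0, 0, 0, 0.18],
    [0, 0, 0, 0.18],
    [0, 0, 0, 0.18]
  ]
}}

```text
time: 3.85
ee_pos: [0.4893, -0.1177, 0.3109]
eef_rot: [0.957, 0.291, -0.0, -0.0]
force: [0.5, -0.5, 0.1]
grip_width: 0.0855
grip_force: 0.0
```

Request:
{"fn": "send_rows", "kwargs": {
  "series": [
    [0, 0, 2, 0.18],
    [0, 0, 2, 0.18],
    [0, 0, 2, 0.18],
    [0, 0, 2, 0.18],
    [0, 0, 0, 0]
  ]
}}

```text
time: 4.47
ee_pos: [0.4882, -0.1175, 0.2298]
eef_rot: [0.998, -0.061, -0.002, 0.0]
force: [0.7, 0.7, 0.2]
grip_width: 0.0854
grip_force: 0.0
```

```bash
python3 - <<'E'
from h import *
np.set_printoptions(precision=4,suppress=True)
s=env.sense();print(s["joints"],s["ee_pos"],R.from_quat(s["eef_rot"]).as_matrix())
c=env.get_calibration("wrist");im=env.grab_frame("wrist");print(c)
np.save("w1.npy",c,allow_pickle=True);cv2.imwrite("pics/w1.png",im)
E
```

```text
[-0.5401  0.1782  0.7829  1.897  -0.138   1.1251 -1.3978] [ 0.4882 -0.1175  0.2298] [[ 0.9925 -0.1218 -0.0039]
 [-0.1218 -0.9926  0.    ]
 [-0.0038  0.0005 -1.    ]]
{'K': array([[368.1481,   0.    , 322.3925],
       [  0.    , 368.1481, 237.2785],
       [  0.    ,   0.    ,   1.    ]]), 'distortion': array([-0.0674,  0.    ,  0.    ,  0.    ,  0.    ]), 'position': array([ 0.5572, -0.1259,  0.3717]), 'orientation': array([ 0.0922, -0.1041,  0.7416, -0.6563])}
```

View pics/w1.png

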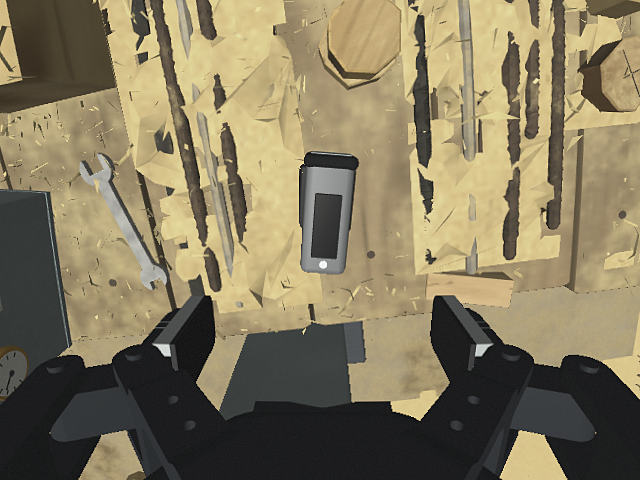

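The wrist view shows the reader's head with its nose at about (331,158) and its rear at about (323,272). The dark panel is at (326,226), and the spanner is well to the left.

```bash
python3 - <<'E'
from h import *
np.set_printoptions(precision=4,suppress=True)
c=np.load("w1.npy",allow_pickle=True).item();im=cv2.imread("pics/w1.png")
P=plane(c,[[305,168],[355,169],[344,270],[301,270],[326,226]],.104);print(P)
hsv=cv2.cvtColor(im,cv2.COLOR_BGR2HSV);m=((hsv[...,1]<45)&(hsv[...,2]>60)).astype(np.uint8);m[:, :290]=0;m[:,370:]=0;m[:170]=0;m[285:]=0
cs=max(cv2.findContours(m,0,2)[0],key=cv2.contourArea).reshape(-1,2)
Q=plane(c,cs,.104)[:,:2].astype(np.float32);r=cv2.minAreaRect(Q);print(cv2.boundingRect(cs),r)
b=cv2.boxPoints(r);print(b)
e=sorted([b[1]-b[0],b[2]-b[1]],key=np.linalg.norm)[1];print("yaw",np.arctan(e[1]/e[0]))
E
```

```text
[[ 0.534  -0.1105  0.104 ]
 [ 0.529  -0.1461  0.104 ]
 [ 0.4528 -0.1301  0.104 ]
 [ 0.4568 -0.0969  0.104 ]
 [ 0.4895 -0.1204  0.104 ]]
(300, 170, 54, 104) ((0.49196988344192505, -0.11958220601081848), (0.03749853000044823, 0.08051871508359909), 79.86582946777344)
[[ 0.449  -0.131 ]
 [ 0.5283 -0.1451]
 [ 0.5349 -0.1082]
 [ 0.4556 -0.094 ]]
yaw -0.17687464
```

Request:
{"fn": "send_rows", "kwargs": {
  "series": [
    [0.5, 0.3, 1.5, 0.055],
    [0, 0, 3, 0],
    [0, 0, 3, 0],
    [0, 0, 3, 0],
    [0, 0, 2, 0]
  ]
}}

```text
time: 5.15
ee_pos: [0.4941, -0.1216, 0.1047]
eef_rot: [0.996, -0.09, -0.0, 0.0]
force: [0.0, -0.3, 0.2]
grip_width: 0.0856
grip_force: 0.0
```

Request:
{"fn": "send_rows", "kwargs": {
  "series": [
    [0, 0, 1.5, 0],
    [0, 0, 1, 0],
    [0, 0, 0.8, 0],
    [0, 0, 0, 0],
    [0, 0, 0, 0]
  ]
}}

```text
time: 5.78
ee_pos: [0.4947, -0.1215, 0.0738]
eef_rot: [0.996, -0.089, 0.001, -0.0]
force: [0.3, 0.5, -0.4]
grip_width: 0.0858
grip_force: 0.0
```

Request:
{"fn": "send_rows", "kwargs": {
  "series": [
    [0, 0, 0, 0],
    [0, 0, 0, 0],
    [0, 0, 0, 0],
    [0, 0, 0, 0],
    [0, 0, 0, 0]
  ],
  "gripper": 1,
  "force": 40
}}

```text
time: 6.4
ee_pos: [0.4946, -0.1213, 0.0736]
eef_rot: [0.996, -0.089, 0.0, -0.0]
force: [0.1, -0.4, 4.4]
grip_width: 0.0356
grip_force: 40.7
```

Request:
{"fn": "send_rows", "kwargs": {
  "series": [
    [0, 0, -1, 0],
    [0, 0, -1.5, 0],
    [0, 0, -1.5, 0],
    [-0.8, -1.9, 0, 0],
    [-1.2, -2.6, 0, 0]
  ]
}}

```text
time: 7.02
ee_pos: [0.4831, -0.0739, 0.1145]
eef_rot: [0.996, -0.09, 0.001, -0.0]
force: [0.6, 0.5, -2.1]
grip_width: 0.0355
grip_force: 40.0
```

Request:
{"fn": "send_rows", "kwargs": {
  "series": [
    [-1.2, -2.6, 0, 0],
    [-1.2, -2.6, 0, 0],
    [-1.2, -2.6, 0, 0],
    [-0.8, -1.7, 0, 0],
    [-0.4, -0.9, 0, 0]
  ]
}}

```text
time: 7.65
ee_pos: [0.4539, 0.0383, 0.114]
eef_rot: [0.996, -0.089, 0.0, -0.0]
force: [0.8, 0.0, -2.0]
grip_width: 0.0356
grip_force: 40.1
```

Request:
{"fn": "send_rows", "kwargs": {
  "series": [
    [0, 0, 0, -0.1],
    [0, 0, 0, -0.16],
    [0, 0, 0, -0.17],
    [0, 0, 0, -0.17],
    [0, 0, 0, -0.17]
  ]
}}

```text
time: 8.28
ee_pos: [0.4542, 0.0366, 0.1138]
eef_rot: [0.956, 0.293, 0.0, 0.0]
force: [-1.1, -0.7, -1.4]
grip_width: 0.0354
grip_force: 40.2
```

Request:
{"fn": "send_rows", "kwargs": {
  "series": [
    [0, 0, 0, -0.17],
    [0, 0, 0, -0.17],
    [0, 0, 0, -0.17],
    [0, 0, 0, -0.17],
    [0, 0, 0, -0.1]
  ]
}}

```text
time: 8.9
ee_pos: [0.4543, 0.0365, 0.1138]
eef_rot: [0.773, 0.634, 0.0, 0.0]
force: [0.6, 0.5, -1.2]
grip_width: 0.0354
grip_force: 40.2
```

```bash
python3 - <<'E'
from h import *
np.set_printoptions(precision=4,suppress=True)
s=env.sense();print(s["joints"],s["ee_pos"],s["grip_force"],s["grip_width"],R.from_quat(s["eef_rot"]).as_matrix())
c=env.get_calibration("wrist");im=env.grab_frame("wrist");np.save("w2.npy",c,allow_pickle=True);
c2=env.get_calibration("side");i2=env.grab_frame("side");cv2.imwrite("pics/w2f.png",im);cv2.imwrite("pics/s2f.png",i2)
o=np.zeros((560,800,3),np.uint8);o[:240,:320]=cv2.resize(im,(320,240),interpolation=cv2.INTER_AREA)
o[:,320:]=cv2.resize(i2[150:150+140,220:220+120],(480,560),interpolation=cv2.INTER_CUBIC)
cv2.imwrite("pics/m2.png",o)
E
```

```text
[-0.5666  0.2049  0.44    2.122  -0.1166  0.8363 -0.2541] [0.4543 0.0365 0.1138] 40.15541911125183 0.03535636205394742 [[ 0.1964  0.9805  0.0008]
 [ 0.9805 -0.1964 -0.0002]
 [-0.      0.0009 -1.    ]]
```

View pics/m2.png

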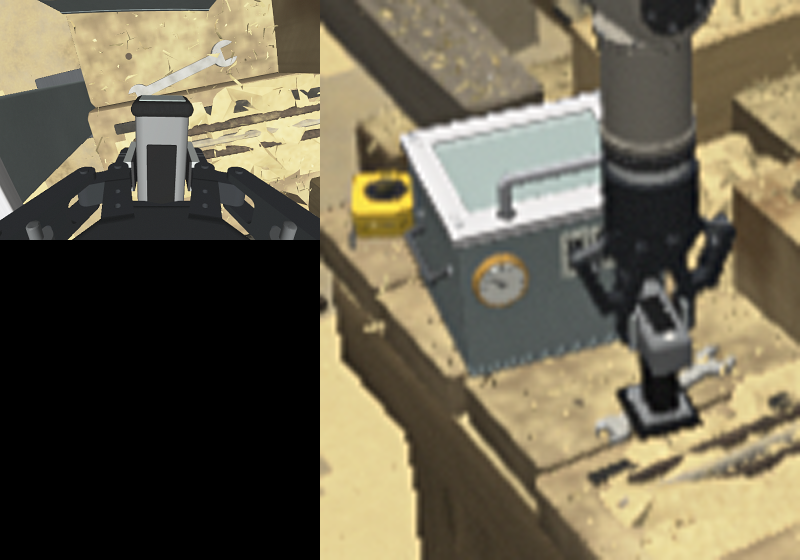

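The wrist view shows the reader held square in the fingers. The side view shows it in front of the label, upright and clear of the box. Next I'll check the label's position with a ray.

```bash
python3 - <<'E'
from h import *
np.set_printoptions(precision=4,suppress=True)
S=env.get_calibration("side")
print(plane(S,[[290.25,211.75]],.115))
c=np.load("w2.npy",allow_pickle=True).item();im=cv2.imread("pics/w2f.png")
g=cv2.cvtColor(im,cv2.COLOR_BGR2HSV)
for x in (160,200,300,400): print(x,[(y,*im[y,x]) for y in range(0,32,3)])
print(proj(c,[[0.4545,0.1671,.1505],[.4545,.1671,0.0]]))
E
```

```text
[[0.4822 0.1664 0.115 ]]
160 [(0, np.uint8(68), np.uint8(69), np.uint8(65)), (3, np.uint8(67), np.uint8(68), np.uint8(64)), (6, np.uint8(69), np.uint8(70), np.uint8(65)), (9, np.uint8(68), np.uint8(70), np.uint8(64)), (12, np.uint8(66), np.uint8(68), np.uint8(64)), (15, np.uint8(65), np.uint8(69), np.uint8(62)), (18, np.uint8(67), np.uint8(71), np.uint8(64)), (21, np.uint8(59), np.uint8(60), np.uint8(56)), (24, np.uint8(92), np.uint8(93), np.uint8(85)), (27, np.uint8(153), np.uint8(204), np.uint8(226)), (30, np.uint8(139), np.uint8(187), np.uint8(206))]
200 [(0, np.uint8(69), np.uint8(71), np.uint8(67)), (3, np.uint8(67), np.uint8(68), np.uint8(64)), (6, np.uint8(68), np.uint8(69), np.uint8(65)), (9, np.uint8(69), np.uint8(71), np.uint8(66)), (12, np.uint8(69), np.uint8(70), np.uint8(66)), (15, np.uint8(69), np.uint8(71), np.uint8(66)), (18, np.uint8(68), np.uint8(70), np.uint8(65)), (21, np.uint8(215), np.uint8(216), np.uint8(196)), (24, np.uint8(70), np.uint8(76), np.uint8(76)), (27, np.uint8(125), np.uint8(165), np.uint8(183)), (30, np.uint8(120), np.uint8(158), np.uint8(177))]
30
[... 426 characters left out ...]
nt8(199)), (27, np.uint8(136), np.uint8(179), np.uint8(198)), (30, np.uint8(138), np.uint8(184), np.uint8(204))]
400 [(0, np.uint8(67), np.uint8(68), np.uint8(63)), (3, np.uint8(68), np.uint8(69), np.uint8(65)), (6, np.uint8(67), np.uint8(69), np.uint8(65)), (9, np.uint8(66), np.uint8(69), np.uint8(63)), (12, np.uint8(67), np.uint8(68), np.uint8(64)), (15, np.uint8(67), np.uint8(68), np.uint8(64)), (18, np.uint8(213), np.uint8(211), np.uint8(194)), (21, np.uint8(61), np.uint8(61), np.uint8(57)), (24, np.uint8(155), np.uint8(206), np.uint8(222)), (27, np.uint8(152), np.uint8(203), np.uint8(218)), (30, np.uint8(150), np.uint8(199), np.uint8(216))]
[[ 220.7493 -105.0156]
 [ 282.3823   39.2427]]
```

Request:
{"fn": "send_rows", "kwargs": {
  "series": [
    [0, 0, 0.5, 0],
    [0, 0, 0.5, 0],
    [0, 0, 0.3, 0],
    [0, 0, 0, 0],
    [0, 0, 0, 0]
  ]
}}

```text
time: 9.62
ee_pos: [0.454, 0.0373, 0.1003]
eef_rot: [0.774, 0.633, 0.0, 0.0]
force: [0.3, -0.9, -1.1]
grip_width: 0.0357
grip_force: 40.1
```

Request:
{"fn": "send_rows", "kwargs": {
  "series": [
    [0, 0, 0, 0],
    [0, 0, 0, 0],
    [0, 0, 0, 0],
    [0, 0, 0, 0],
    [0, 0, 0, 0]
  ]
}}

```text
time: 10.25
ee_pos: [0.4539, 0.0373, 0.1003]
eef_rot: [0.774, 0.633, 0.0, -0.0]
force: [1.2, -0.9, -2.2]
grip_width: 0.0354
grip_force: 40.1
```

Request:
{"fn": "send_rows", "kwargs": {
  "series": [
    [0, 0, 0, 0],
    [0, 0, 0, 0],
    [0, 0, 0, 0],
    [0, 0, 0, 0],
    [0, 0, 0, 0]
  ]
}}

```text
time: 10.88
ee_pos: [0.4539, 0.0373, 0.1003]
eef_rot: [0.774, 0.633, 0.0, -0.0]
force: [0.3, -0.1, -1.0]
grip_width: 0.0355
grip_force: 40.1
```

Request:
{"fn": "send_rows", "kwargs": {
  "series": [
    [0, 0, 0, 0],
    [0, 0, 0, 0],
    [0, 0, 0, 0],
    [0, 0, 0, 0],
    [0, 0, 0, 0]
  ]
}}

```text
time: 11.5
ee_pos: [0.4539, 0.0373, 0.1003]
eef_rot: [0.774, 0.633, 0.0, -0.0]
force: [-1.0, -0.4, -1.4]
grip_width: 0.0356
grip_force: 40.1
```

```bash
python3 - <<'E'
from h import *
np.set_printoptions(precision=4,suppress=True)
c=env.get_calibration("wrist");w2=np.load("w2.npy",allow_pickle=True).item()
im=cv2.imread("pics/w2f.png")
print(plane(w2,[[160,25],[400,21]],0.0))
s=env.sense();M=R.from_quat(s["eef_rot"]).as_matrix()
win=s["ee_pos"]+M[:,0]*.05;win[2]=s["ee_pos"][2]-.0736+.088
print("window",win,"label rel",M.T@(np.array([.481,.166,.115])-win))
print(proj(w2,[[.4943,-.1202,0]]))
E
```

```text
[[0.3793 0.1926 0.    ]
 [0.5301 0.1634 0.    ]]
window [0.4638 0.0863 0.1147] label rel [ 0.0815  0.001  -0.0003]
[[405.2827 400.1236]]
```

Request:
{"fn": "send_rows", "kwargs": {
  "series": [
    [0, 0, -0.7, 0.1],
    [0, 0, -0.7, 0.16],
    [0, 0, 0, 0.17],
    [0, 0, 0, 0.17],
    [0, 0, 0, 0.17]
  ]
}}

```text
time: 12.12
ee_pos: [0.4539, 0.0373, 0.1143]
eef_rot: [0.956, 0.293, 0.0, -0.0]
force: [-0.2, -0.2, -1.3]
grip_width: 0.0356
grip_force: 40.0
```

Request:
{"fn": "send_rows", "kwargs": {
  "series": [
    [0, 0, 0, 0.17],
    [0, 0, 0, 0.17],
    [0, 0, 0, 0.17],
    [0, 0, 0, 0.17],
    [0, 0, 0, 0.1]
  ]
}}

```text
time: 12.75
ee_pos: [0.4539, 0.0374, 0.1143]
eef_rot: [0.996, -0.091, 0.0, -0.0]
force: [0.4, -0.9, -2.3]
grip_width: 0.0357
grip_force: 40.0
```

Request:
{"fn": "send_rows", "kwargs": {
  "series": [
    [0.8, 1.7, 0, 0],
    [1.2, 2.6, 0, 0],
    [1.2, 2.6, 0, 0],
    [1.2, 2.6, 0, 0],
    [1.2, 2.6, 0, 0]
  ]
}}

```text
time: 13.38
ee_pos: [0.4876, -0.0925, 0.1143]
eef_rot: [0.996, -0.089, 0.0, -0.0]
force: [-0.6, -0.2, -2.0]
grip_width: 0.0353
grip_force: 40.1
```

Request:
{"fn": "send_rows", "kwargs": {
  "series": [
    [0.8, 1.9, 0, 0],
    [0.4, 0.9, 0, 0],
    [0, 0, 1, 0],
    [0, 0, 1, 0],
    [0, 0, 0.8, 0]
  ]
}}

```text
time: 14.0
ee_pos: [0.4937, -0.1202, 0.0851]
eef_rot: [0.996, -0.089, -0.001, -0.0]
force: [-0.2, -0.0, -1.7]
grip_width: 0.0351
grip_force: 40.2
```

Request:
{"fn": "send_rows", "kwargs": {
  "series": [
    [0, 0, 0.4, 0],
    [0, 0, 0.4, 0],
    [0, 0, 0.2, 0],
    [0, 0, 0.1, 0],
    [0, 0, 0, 0]
  ]
}}

```text
time: 14.62
ee_pos: [0.4944, -0.1215, 0.0754]
eef_rot: [0.996, -0.089, 0.0, -0.0]
force: [-0.1, 0.2, -2.0]
grip_width: 0.0353
grip_force: 40.2
```

Request:
{"fn": "send_rows", "kwargs": {
  "series": [
    [0, 0, 0.1, 0],
    [0, 0, 0.05, 0],
    [0, 0, 0.04, 0],
    [0, 0, 0, 0],
    [0, 0, 0, 0]
  ]
}}

```text
time: 15.25
ee_pos: [0.4943, -0.1214, 0.0737]
eef_rot: [0.996, -0.089, 0.0, -0.0]
force: [-0.5, 1.6, 3.9]
grip_width: 0.0351
grip_force: 40.7
```

Request:
{"fn": "send_rows", "kwargs": {
  "series": [
    [0, 0, 0, 0],
    [0, 0, 0, 0],
    [0, 0, 0, 0],
    [0, 0, 0, 0],
    [0, 0, 0, 0]
  ],
  "gripper": -1
}}

```text
time: 15.88
ee_pos: [0.4943, -0.1214, 0.0734]
eef_rot: [0.996, -0.089, 0.0, -0.0]
force: [0.6, 1.2, -0.2]
grip_width: 0.0852
grip_force: 0.0
```

Request:
{"fn": "send_rows", "kwargs": {
  "series": [
    [0, 0, 0, 0],
    [0, 0, 0, 0],
    [0, 0, -1, 0],
    [0, 0, -1.5, 0],
    [0, 0, -2, 0]
  ]
}}

```text
time: 16.5
ee_pos: [0.4943, -0.1215, 0.1196]
eef_rot: [0.996, -0.09, 0.0, -0.0]
force: [0.8, -0.6, -0.0]
grip_width: 0.0854
grip_force: 0.0
```

Request:
{"fn": "send_rows", "kwargs": {
  "series": [
    [0, 0, -4, 0],
    [0, 0, -5, 0],
    [0, 0, -5, 0],
    [0, 0, -5, 0],
    [0, 0, -2, 0]
  ]
}}

```text
time: 17.12
ee_pos: [0.4953, -0.1225, 0.3327]
eef_rot: [0.996, -0.09, 0.003, -0.001]
force: [1.1, -0.0, -1.2]
grip_width: 0.0854
grip_force: 0.0
```

Request:
{"fn": "send_rows", "kwargs": {
  "series": [
    [-1.1, -3, 0, 0.017],
    [-1.4, -4.2, 0, 0],
    [-1.4, -4.2, 0, 0],
    [-1.4, -4.2, 0, 0],
    [-1.4, -4.2, 0, 0]
  ]
}}

```text
time: 17.75
ee_pos: [0.4663, 0.0865, 0.3297]
eef_rot: [0.995, -0.098, 0.001, -0.001]
force: [0.4, -0.2, 1.2]
grip_width: 0.0855
grip_force: 0.0
```

Request:
{"fn": "send_rows", "kwargs": {
  "series": [
    [-1.4, -4.2, 0, 0],
    [-1.1, -3.5, 0, 0],
    [-0.5, -1.8, 0, 0],
    [0, 0, 0, 0],
    [0, 0, 0, 0]
  ]
}}

```text
time: 18.38
ee_pos: [0.4562, 0.1827, 0.3287]
eef_rot: [0.995, -0.099, 0.0, 0.0]
force: [0.2, 0.2, -0.5]
grip_width: 0.0855
grip_force: 0.0
```

```bash
python3 - <<'E'
from h import *
np.set_printoptions(precision=4,suppress=True)
s=env.sense();print(s["joints"],s["ee_pos"],R.from_quat(s["eef_rot"]).as_matrix())
c=env.get_calibration("wrist");im=env.grab_frame("wrist");np.save("w3.npy",c,allow_pickle=True);cv2.imwrite("pics/w3.png",im)
cv2.imwrite("pics/scene3.png",env.grab_frame("scene"));i=env.grab_frame("side");cv2.imwrite("pics/side3.png",i)
o=im.copy();k=cv2.resize(i[235:305,305:385],(320,280),interpolation=cv2.INTER_CUBIC);
cv2.imwrite("pics/m3.png",np.hstack([im,np.vstack([cv2.resize(k,(160,140)),np.zeros((340,160,3),np.uint8)])]))
print("pred handle ends",proj(c,[[.412,.192,.1965],[.490,.176,.1965]]))
E
```

```text
[-0.973   0.0461  0.5278  1.77   -0.0233  1.3316 -2.21  ] [0.4562 0.1827 0.3287] [[ 0.9803 -0.1977  0.0005]
 [-0.1977 -0.9803 -0.0005]
 [ 0.0005  0.0004 -1.    ]]
pred handle ends [[321.7999 281.3215]
 [322.1361 181.7492]]
```

View pics/m3.png

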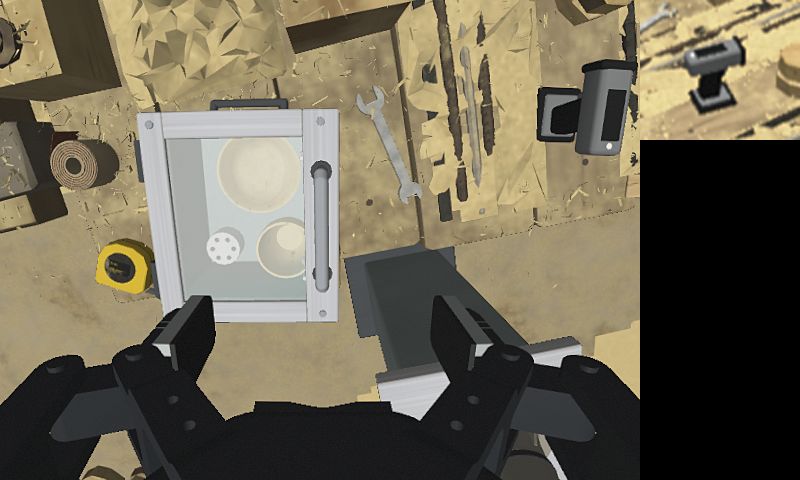

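The reader stands upright at its old place. In the wrist view the handle bar runs from about (321,170) to (321,285), parallel to the image columns, close to where I predicted it.

```bash
python3 - <<'E'
from h import *
np.set_printoptions(precision=4,suppress=True)
c=np.load("w3.npy",allow_pickle=True).item();im=cv2.imread("pics/w3.png")
P=plane(c,[[321,170],[321,228],[321,285]],.1965);print(P)
print("lid",plane(c,[[137,112],[338,110],[338,321],[162,321]],.1625))
T=np.array([.4562,.1827,.3287]);M=np.array([[.9803,-.1977,0],[-.1977,-.9803,0],[0,0,-1]])
m=(P[0]+P[2])/2;print(m,M.T@(m-T))
E
```

```text
[[0.4987 0.1751 0.1965]
 [0.4554 0.1839 0.1965]
 [0.409  0.1933 0.1965]]
lid [[0.5721 0.3132 0.1625]
 [0.5396 0.1531 0.1625]
 [0.356  0.1879 0.1625]
 [0.3878 0.3513 0.1625]]
[0.4538 0.1842 0.1965] [-0.0026 -0.001   0.1322]
```

Request:
{"fn": "send_rows", "kwargs": {
  "series": [
    [-0.2, -0.1, 2, 0],
    [0, 0, 4, 0],
    [0, 0, 4, 0],
    [0, 0, 2.5, 0],
    [0, 0, 1.5, 0]
  ]
}}

```text
time: 19.15
ee_pos: [0.4536, 0.1851, 0.1873]
eef_rot: [0.995, -0.099, -0.001, 0.001]
force: [-0.7, -0.2, -0.6]
grip_width: 0.0852
grip_force: 0.0
```

Request:
{"fn": "send_rows", "kwargs": {
  "series": [
    [0, 0, 0.7, 0],
    [0, 0, 0.4, 0],
    [0, 0, 0, 0],
    [0, 0, 0, 0],
    [0, 0, 0, 0]
  ]
}}

```text
time: 19.77
ee_pos: [0.4542, 0.1863, 0.1778]
eef_rot: [0.995, -0.098, 0.0, -0.0]
force: [0.6, -0.9, 0.4]
grip_width: 0.085
grip_force: 0.0
```

Request:
{"fn": "send_rows", "kwargs": {
  "series": [
    [0, 0, 0, 0],
    [0, 0, 0, 0],
    [0, 0, 0, 0],
    [0, 0, 0, 0],
    [0, 0, 0, 0]
  ],
  "gripper": 1,
  "force": 80
}}

```text
time: 20.4
ee_pos: [0.4535, 0.1841, 0.1775]
eef_rot: [0.995, -0.098, -0.001, 0.002]
force: [-2.0, -4.6, 4.4]
grip_width: 0.0085
grip_force: 78.0
```

Request:
{"fn": "send_rows", "kwargs": {
  "series": [
    [0, 0, 0, 0],
    [0, 0, 0, 0],
    [0, 0, 0, 0],
    [0, 0, 0, 0],
    [0, 0, 0, 0]
  ]
}}

```text
time: 21.02
ee_pos: [0.4535, 0.1841, 0.1775]
eef_rot: [0.995, -0.098, -0.001, 0.001]
force: [-2.9, -4.4, 5.4]
grip_width: 0.0086
grip_force: 78.0
```

Request:
{"fn": "send_rows", "kwargs": {
  "series": [
    [0, 0, -0.1, 0],
    [0, 0, -0.1, 0],
    [0, 0, -0.1, 0],
    [0, 0, -0.1, 0],
    [0, 0, -0.1, 0]
  ]
}}

```text
time: 21.65
ee_pos: [0.4535, 0.1846, 0.1793]
eef_rot: [0.995, -0.098, 0.0, 0.002]
force: [7.6, -2.9, -23.7]
grip_width: 0.0079
grip_force: 77.5
```

```bash
python3 - <<'E'
from h import *
s=env.sense();print(s)
im=env.grab_frame("wrist");i=env.grab_frame("side");t=env.grab_frame("scene")
a=cv2.resize(im[200:440,200:440],(400,400));b=cv2.resize(i[150:250,220:320],(400,400),interpolation=cv2.INTER_CUBIC)
cv2.imwrite("pics/m4.png",np.hstack([a,b]))
E
```

```text
{'time': 21.65, 'joints': array([-0.94150861,  0.18198638,  0.52394498,  1.98273809, -0.10355318,
        1.00483325, -2.13612227]), 'joint_vel': array([-0.00289487, -0.00192136,  0.00064195, -0.00280213,  0.00633679,
        0.00380021, -0.00553844]), 'joint_efforts': array([ -2.34027497, -38.26261282,   1.23132449, -29.025262  ,
        -1.41030863,   1.95693389,  -0.08067614]), 'ee_pos': array([0.45349097, 0.1845537 , 0.17928395]), 'eef_rot': array([ 9.95181222e-01, -9.80357114e-02,  1.56163497e-04,  1.81954639e-03]), 'force': array([  7.61160871,  -2.93160707, -23.67907991]), 'ft_torque': array([-0.56877965, -1.58028371,  0.09105887]), 'grip_force': 77.50380635261536, 'grip_width': 0.007895766196921578}
```

View pics/m4.png

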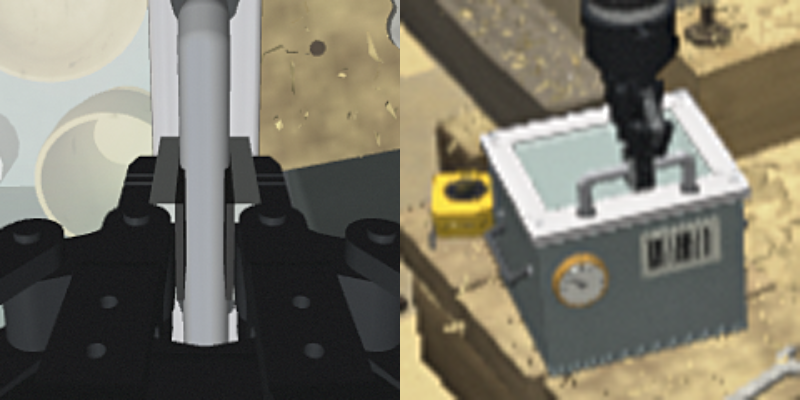

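The wrist crop shows the bar between the pads, and the side crop shows the fingers on the middle of the handle with the lid still seated. I'll keep pulling gently.

Request:
{"fn": "send_rows", "kwargs": {
  "series": [
    [0, 0, -0.1, 0],
    [0, 0, -0.1, 0],
    [0, 0, 0, 0],
    [0, 0, 0, 0],
    [0, 0, 0, 0]
  ],
  "force": 100
}}

```text
time: 22.42
ee_pos: [0.4538, 0.186, 0.1837]
eef_rot: [0.995, -0.098, 0.0, 0.0]
force: [3.5, -1.9, -10.3]
grip_width: 0.0076
grip_force: 99.4
```

Request:
{"fn": "send_rows", "kwargs": {
  "series": [
    [0, -0.1, -0.15, 0],
    [0, -0.1, -0.15, 0],
    [0, -0.06, -0.15, 0],
    [0, -0.06, -0.15, 0],
    [0, -0.06, -0.15, 0]
  ]
}}

```text
time: 23.05
ee_pos: [0.4543, 0.1889, 0.1916]
eef_rot: [0.995, -0.098, -0.0, 0.001]
force: [3.9, -3.9, -13.1]
grip_width: 0.0078
grip_force: 99.2
```

Request:
{"fn": "send_rows", "kwargs": {
  "series": [
    [0, -0.08, -0.15, 0],
    [0, -0.08, -0.15, 0],
    [0, -0.08, -0.15, 0],
    [0, -0.08, -0.15, 0],
    [0, -0.08, -0.15, 0]
  ]
}}

```text
time: 23.68
ee_pos: [0.4549, 0.1919, 0.1988]
eef_rot: [0.995, -0.098, -0.001, 0.002]
force: [4.2, -5.1, -11.8]
grip_width: 0.0076
grip_force: 99.2
```

```bash
python3 - <<'E'
from h import *
s=env.sense();print(s["ee_pos"],s["force"])
c=env.get_calibration("side");i=env.grab_frame("side");cv2.imwrite("pics/side5.png",i);t=env.grab_frame("scene");cv2.imwrite("pics/scene5.png",t)
o=cv2.imread("pics/side0.png")
f=lambda q:cv2.resize(q[165:253,230:330],(400,352),interpolation=cv2.INTER_CUBIC)
cv2.imwrite("pics/m5.png",np.hstack([f(o),f(i)]))
E
```

```text
[0.45486983 0.1919219  0.19880317] [  4.17726002  -5.11612732 -11.75488114]
```

View pics/m5.png

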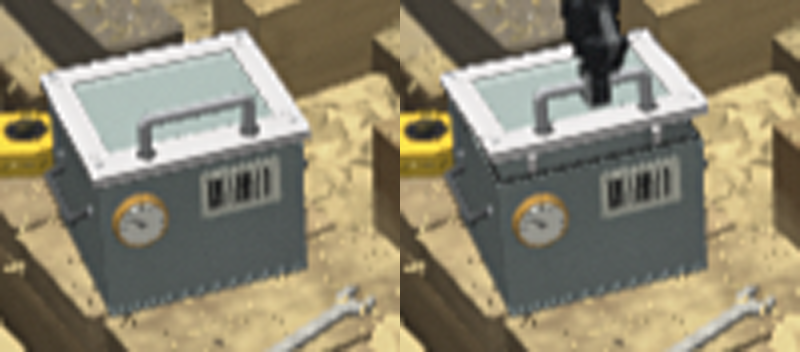

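The lid's front left corner rose from about (95,180) to (95,150) in the crop. I'll convert that to an angle.

```bash
python3 - <<'E'
from h import *
np.set_printoptions(precision=2,suppress=True)
c=env.get_calibration("side");x=np.array([.199,.98,0]);y=np.array([-.98,.199,0]);o=np.array([.464,.2505,0])
for th in (0,.09,.13,.15,.17,.2,.24):
    pts=[]
    for a,z in((-.165,.012),(-.165,.012)):
        s=np.sin(th);k=np.cos(th)
        pts.append(o+x*(.08+a*k+z*s)+[0,0,.1505-a*s+z*k]+y*(.095 if not pts else -.095))
    print(th,((proj(c,pts)-[230,165])*4).ravel())
E
```

```text
0 [ 90.   178.8  309.7  129.11]
0.09 [ 87.96 162.81 308.55 113.34]
0.13 [ 86.92 155.45 307.86 106.09]
0.15 [ 86.36 151.71 307.47 102.42]
0.17 [ 85.78 147.94 307.06  98.71]
0.2 [ 84.88 142.23 306.39  93.1 ]
0.24 [ 83.6  134.52 305.41  85.52]
```

Request:
{"fn": "send_rows", "kwargs": {
  "series": [
    [0, 0, 0, 0],
    [0, 0, 0, 0],
    [0, 0, 0, 0],
    [0, 0, 0, 0],
    [0, 0, 0, 0]
  ]
}}

```text
time: 24.4
ee_pos: [0.4549, 0.1922, 0.1993]
eef_rot: [0.995, -0.098, -0.001, 0.001]
force: [2.5, -4.6, -8.8]
grip_width: 0.0081
grip_force: 99.5
```

Request:
{"fn": "send_rows", "kwargs": {
  "series": [
    [0, 0, 0, 0],
    [0, 0, 0, 0],
    [0, 0, 0, 0],
    [0, 0, 0, 0],
    [0, 0, 0, 0]
  ]
}}

```text
time: 25.02
ee_pos: [0.4549, 0.1922, 0.1993]
eef_rot: [0.995, -0.098, -0.001, 0.001]
force: [2.9, -5.1, -8.3]
grip_width: 0.0081
grip_force: 99.5
```

```bash
python3 -c "
from bench import env
print(env.sense()['ee_pos'],env.hand_in())"
```

```text
the job is handed in; nothing more can be done
[0.45494493 0.19216586 0.19930354] None
```

I held the reader to the label at about 81 mm (by my measurements) for well over a second and stood it back upright on its foot; the lid is now held by its handle at about 0.15 rad (25 mm), and I handed the job in at 25 s, though the hand-in gave no verdict.

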